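# Release the container's cam lock with the key that fits

### The arm

A 6-joint arm with a two-finger parallel gripper is mounted at the origin on the work surface. World frame = base frame: x ahead of the robot, y to its left, z up, the work surface at z = 0. Lengths are in m, angles in rad, forces in N, time in s.
With the tool pointing down it reaches from about 0.325 to 0.875 m from the base axis. Payload 4.4 kg.
Tool frame: the origin (TCP) lies at the very end of the fingers, on their centre line; the grasp point (between the pads) lies 19 mm behind it (manip.grip_point_offset is the distance from the TCP to the grasp point, in m); y points along the fingers, x is the direction in which the jaws open and shut, and the axes are right-handed (so a half turn about y gives the same grasp; the last joint's range is limited). The gripper opens to 85 mm and grips with 20 to 120 N. Pads are 22 mm wide; open, the fingers measure 114 mm over their backs; the gripper's body (76 mm by 85 mm) begins 54 mm behind the grasp point. The pads swing forward as they close: fully open they stand 13 mm farther back than shut.
Start: joints at [-1.381, 0.207, 1.542, -0, 1.393, -0.15], TCP at [0.192, -0.542, 0.231] pointing down, gripper open.
Joint ranges: [-2.73, 2.73], [-0.86, 2.22], [0.23, 2.46], [-1.11, 4.25], [0.08, 2.63], [-2.82, 2.82]. Speed limits (rad/s): [2.79, 2.79, 3.14, 3.14, 3.14, 3.14].

### API

Orientations are given as a unit quaternion [w, x, y, z].
In Python, from workcell import manip, read_camera, camera_params, close_job gives the robot as it stands.
- The arm moves only by the tool apply_moves, never from a script. Its arguments are lists of equal length, an entry for each row: "offset": the shift along the world's x, y, z in m, a list of three; "rot": the turn, a rotation vector about the world's x, y, z in degrees, a list of three; "gripper": the finger opening in m, from 0 to 0.0854. A call has 1 to 20 rows; each row shifts and turns the pose as measured when the row begins; what a row does not reach is not made up. A row lasts 1/10 s, in which the tool goes at most 50 mm and 8.59 degrees, less where a joint would pass 70% of its speed; a pose out of reach is approached as far as the arm can. A call with a gripper value outside its range is refused whole. The fingers move at their own pace and stop on an object; "squeeze" is the grip in N (left out, the last holds). Time passes only in rows, so rows that do not move let the fingers close. It gives the time, the measured TCP pose, the force and the opening at its end, in the units of the state.
- manip.observe(): the state, without advancing time (a new reading comes with each control period).
- read_camera(name): name is "side" or "top"; returns (picture, depth): 480x640x3 uint8, blue, green, red; 480x640 float32, m along the optical axis (not along the pixel's ray), 0 where there is no reading.
- camera_params(name): a dict with "vertical_fov" (degrees; the focal length in pixels is half the picture's height over the tangent of half this angle, whatever the lens; pixels are square), "cx", "cy" (the principal point, pixels), "R" (3x3) and "t" (3): a world point X has camera coordinates R X + t. Camera axes: x right, y down, z forward; pixel columns grow to the right and rows downward; lengths in m; the calibration is good to about 2 mm. A picture is of the moment at which its call begins. camera_params takes no time and is no camera call.
- close_job(): hands the job in, once; it reports no verdict.
The state is a dict: "time_s": time; "q": joint angles; "dq": joint speeds; "tau": joint torques, N m; "eef_pos": TCP position; "tool_rot": TCP orientation; "contact_force": force on the tool from outside, world axes, zero at the start; "moment": the same for the moment, N m; "width": opening from 0.0 (shut) to 1.0 (fully open).
Only numpy, scipy, OpenCV 4.12 (cv2) and the standard library are available. Lean on these libraries where they do the work, as an engineer would, in place of code of your own. Each camera call takes 0.05 s, during which the arm holds its last target.

### The job

Three loose keys stand on the bench mat, but only one turns the cam lock on the grey container: the one whose two prongs straddle the lock's raised bar (one fork is too narrow, one is an uncut round blank). Set it down over the bar, turn the latch clockwise seen from above by about a quarter turn, then lift the key off, leaving the latch open, and stand it upright inside the empty black tray.

Things in the scene. Friction and masses are not known exactly. Their poses are not given: they have to be found in the camera images.
- key_bow (a point): Fitting key, grey aluminium, 80 mm tall, upright on two prongs. Point: middle of its flat bow, 60 mm above the feet. z up, x along bow (36 wide) and slot, y across bow (10 thick). Bow is 34-80 mm above the feet; under it a 40x40 mm bridge, 10 thick; prongs 40 (x) x 9, 24 long, slot 22 wide. 0.13 kg. Half a turn alike. Wrong keys, same bow: bridge only 23 mm across y; solid 42 mm round.
- latch_bar (a point): Lock's raised bar on the lid of the fixed 220x220x100 mm grey box: 46 mm long (x), 8 thick (y), 18 high on a 68 mm disc. Point: centre of bar's top, on the turning axis; z up, turns with the latch. Key seated, slot along bar: feet on the disc, bow point 42 mm above this point. Slot play 7 mm each way, so the key turns about 0.3 rad before it drives the bar. Flat tongue reaches 75 mm along -x.
- latch (a joint): Turn of the cam latch (bar, disc and tongue) about its vertical axis, rad: 0 is shut with the tongue over the keeper on the rim, growing clockwise seen from above, stop at 1.8. It starts between 0 and 0.2; 0.9 or more is open. About 0.1 N m of friction; it stays where it is left.
- tray_in (a point): Centre of the inner floor of the empty square black tray, fixed on the mat; 124 x 124 mm inside, walls 6 mm thick, rim about 10 mm above this floor; z up, x and y along its sides.

How it is judged:
On the way, in this order (a step that is already met when the one before it is completed fails the run):
1. the fitting key is set down over the lock bar while the latch is still shut (bow within 15 mm of the lock's axis, prongs at least 8 mm down past the bar's top) (horizontal distance between key_bow and latch_bar below 0.015 m and z of key_bow in the frame of latch_bar below 0.052 m and value of joint latch below 0.6 rad), for 0.2 s.
2. the latch is turned open (0.9 rad or more) with the key still over the bar (horizontal distance between key_bow and latch_bar below 0.015 m and z of key_bow in the frame of latch_bar below 0.052 m and value of joint latch above 0.9 rad), for 0.2 s.
At the end, for the whole second after the job is handed in: The latch is left open (0.9 rad or more) and the fitting key stands released inside the tray: its bow within 50 mm of the tray's centre along each side, prong feet on the tray floor, upright within 10 degrees (value of joint latch above 0.9 rad and x of key_bow in the frame of tray_in between -0.05 and 0.05 m and y of key_bow in the frame of tray_in between -0.05 and 0.05 m and z of key_bow in the frame of tray_in between 0.052 and 0.065 m and angle between key_bow's own z axis and vertical below 0.17 rad); the robot touches nothing.
It also fails if it takes over 51 s, if anything falls off the work surface, if the arm or the gripper's body presses on something with over 40 N, if the wrist force passes 120 N, or if a joint passes its speed limit or range.

## Working session

There is one attempt and no reset: what is moved stays moved. The work goes in short steps, Python scripts to look and compute and a tool call to move; the robot and the scene stay as the last step left them, time stands still between calls to the robot, and variables do not carry over. Pictures are saved under pics/ and viewed, and the job is handed in when it is done.

Besides the shell and the picture viewer there is one more tool, called after ">>>" as name(argument=value, ...) on one line, values as JSON. apply_moves: Moves the arm, as the interface text tells. Its arguments: {"type":"object","properties":{"offset":{"type":"array","items":{"type":"array","items":{"type":"number"}}},"rot":{"type":"array","items":{"type":"array","items":{"type":"number"}}},"gripper":{"type":"array","items":{"type":"number"}},"squeeze":{"type":"number"}},"required":["offset","rot","gripper"]}

```bash
ls; mkdir -p pics
cat > h.py <<'E'
import numpy as np,cv2
from workcell import manip, read_camera, camera_params, close_job
def cam(n):
    p=camera_params(n);f=240/np.tan(np.radians(p['vertical_fov'])/2)
    return f,p['cx'],p['cy'],np.array(p['R']),np.array(p['t'])
def cloud(n,d):
    f,cx,cy,R,t=cam(n);v,u=np.mgrid[:480,:640]
    P=np.stack([(u-cx)/f*d,(v-cy)/f*d,d],-1)
    return (P-t)@R
def proj(n,X):
    f,cx,cy,R,t=cam(n);c=R@np.array(X)+t
    return c[0]/c[2]*f+cx,c[1]/c[2]*f+cy
def ray(n,u,v,z):
    f,cx,cy,R,t=cam(n);d=R.T@np.array([(u-cx)/f,(v-cy)/f,1]);o=-R.T@t
    return o+d*(z-o[2])/d[2]
E
python3 - <<'E'
from h import *
for n in('side','top'):
    im,d=read_camera(n);cv2.imwrite(f'pics/{n}0.png',im);np.save(f'{n}0.npy',d)
    print(n,camera_params(n))
print(manip.observe())
E
```

```text
pics
side {'vertical_fov': 55.09526241148639, 'cx': 319.66096622234255, 'cy': 242.02771999012708, 'R': array([[-0.95808003, -0.28647341,  0.00395484],
       [-0.13846278,  0.45090109, -0.88176883],
       [ 0.25082008, -0.8453527 , -0.47166524]]), 't': array([0.52721532, 0.1746278 , 0.71982457])}
top {'vertical_fov': 42.02081013313804, 'cx': 317.498182484011, 'cy': 231.51337545630446, 'R': array([[-0.0355393 , -0.99935785,  0.0045667 ],
       [-0.97498738,  0.03366871, -0.21969532],
       [ 0.21940049, -0.01226029, -0.97555785]]), 't': array([0.03824145, 0.56848261, 0.97503258])}
{'time_s': 0.1, 'q': array([-1.38154258e+00,  2.07375988e-01,  1.54284433e+00,  8.97487940e-06,
        1.39353998e+00, -1.50528056e-01]), 'dq': array([-0.00018796,  0.00087428, -0.00412744, -0.00020643, -0.00138985,
        0.00087765]), 'tau': array([-1.57175118e-04, -3.84090650e+01, -2.92549109e+01, -1.56445767e-04,
        4.85014636e-03,  8.79964901e-08]), 'eef_pos': array([ 0.19147832, -0.54142785,  0.23020275]), 'tool_rot': array([ 0.57787192, -0.57680479,  0.40881456, -0.40771428]), 'contact_force': array([ 0.41185882,  0.03225391, -0.02968157]), 'moment': array([-0.04591942,  0.01486584, -0.00996192]), 'width': 1.00044234243104}
```

View pics/side0.png

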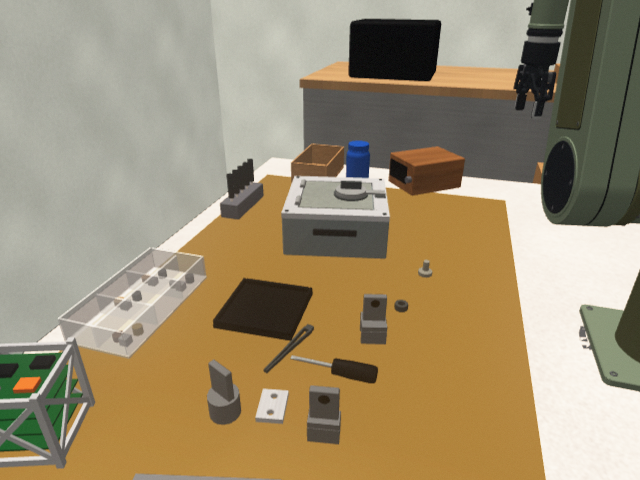

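View pics/top0.png

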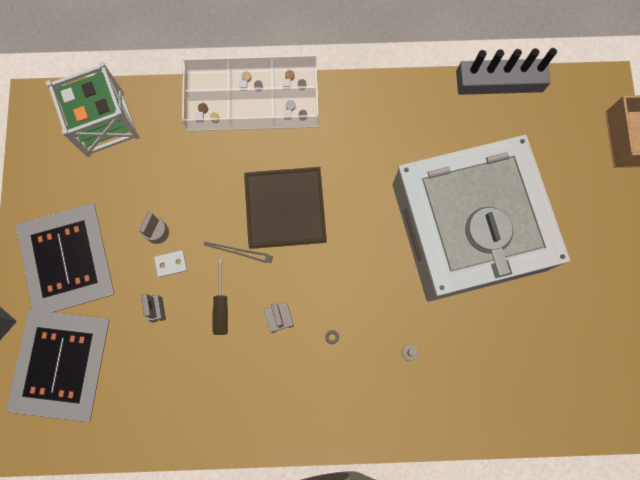

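The side view shows the round blank at (224,395) and forks at (323,415) and (374,320). The lock box is at (337,210) and the tray at (265,306). In the top view the forks are at (152,307) and (279,317), the tray at (285,207) and the bar at (491,228). I'll measure these with depth next.

Run:
```python
from h import *
im=cv2.imread('pics/top0.png');d=np.load('top0.npy');P=cloud('top',d)
s=cv2.imread('pics/side0.png');ds=np.load('side0.npy');Q=cloud('side',ds)
def crop(i,u,v,r=40): return cv2.resize(i[v-r:v+r,u-r:u+r],(380,380),interpolation=cv2.INTER_CUBIC)
cv2.imwrite('pics/crop1.png',np.vstack([np.hstack([crop(im,152,307,30),crop(im,279,317,30)]),np.hstack([crop(im,491,238,50),crop(s,374,320,30)])])[:, :][::1,::1][:760])
cv2.imwrite('pics/crop1.png',cv2.resize(cv2.imread('pics/crop1.png'),(600,600)))
def an(name,X,lo,hi):
    m=(X[:,2]>lo)&(X[:,2]<hi);p=X[m]
    if len(p)<5: print(name,len(p));return
    r=cv2.minAreaRect((p[:,:2]*1000).astype(np.float32))
    print(name,lo,len(p),'mean',p.mean(0).round(4),'rect',np.round(r[0],1),np.round(r[1],1),round(r[2],1))
print('mat z',np.median(P[350:380,200:300,2]),np.median(Q[350:380,420:480,2]))
for n,u,v in(('A',152,307),('B',279,317),('round',152,227)):
    X=P[v-28:v+28,u-28:u+28].reshape(-1,3)
    for lo,hi in((.015,.03),(.03,.04),(.045,.09),(.07,.09)): an(n,X,lo,hi)
for n,u,v in(('A',323,415),('B',374,320)):
    X=Q[v-35:v+35,u-30:u+30].reshape(-1,3)
    for lo,hi in((.005,.022),(.025,.032),(.036,.09),(.072,.09)): an('side'+n,X,lo,hi)
X=P[180:290,440:540].reshape(-1,3)
print(np.histogram(X[:,2],bins=np.arange(.08,.15,.004)))
```

```text
mat z 0.0015078705023897276 0.001166563294145669
A 0.015 64 mean [0.4528 0.2876 0.0224] rect [452.7 287.3] [19.4 45. ] 70.3
A 0.03 153 mean [0.4542 0.2901 0.0354] rect [456.2 294.9] [40.7 22.7] 4.1
A 0.045 266 mean [0.4552 0.2943 0.0723] rect [455.8 295.9] [35.6 11.3] 9.2
A 0.07 176 mean [0.4557 0.2956 0.0799] rect [455.8 295.9] [35.6 11.3] 9.2
B 0.015 12 mean [0.4179 0.0795 0.0223] rect [417.5  80. ] [17.8 44.7] 41.4
B 0.03 428 mean [0.4329 0.0878 0.0354] rect [433.5  88.4] [40.3 40.1] 14.8
B 0.045 165 mean [0.4324 0.0877 0.0788] rect [433.4  88.3] [35.8 10.5] 15.8
B 0.07 151 mean [0.4332 0.0881 0.081 ] rect [433.4  88.5] [35.8 10.4] 14.4
round 0.015 66 mean [0.5808 0.2881 0.0226] rect [584.8 289. ] [17.6 40.7] 55.4
round 0.03 216 mean [0.5864 0.2911 0.0352] rect [586.8 294.2] [28.3 40.9] 49.1
round 0.045 282 mean [0.5901 0.2975 0.071 ] rect [591.4 299.2] [12.6 35.9] 66.6
round 0.07 173 mean [0.5908 0.2985 0.0795] rect [591.6 299.1] [12.6 35.4] 66.6
sideA 0.005 304 mean [0.4536 0.3083 0.0136] rect [450.1 305.5] [45.3 19.9] 38.5
sideA 0.025 131 mean [0.4534 0.3081 0.0285] rect [451.3 306.5] [43.  16.9] 32.9
sideA 0.036 996 mean [0.4554 0.3016 0.0624] rect [455.1 301.1] [38.7 20.7] 18.7
sideA 0.072 338 mean [0.4556 0.3001 0.0789] rect [456.3 298.5] [36.1 12. ] 9.8
sideB 0.005 306 mean [0.4221 0.0771 0.0128] rect [426.3  52.2] [130.8  49.4] 80.4
sideB 0.025 96 mean [0.4307 0.1072 0.0285] rect [441.2 102.2] [28.6 55. ] 61.2
sideB 0.036 631 mean [0.4337 0.0938 0.0604] rect [433.1  95.4] [37.6 24.8] 14.9
sideB 0.072 182 mean [0.4336 0.0923 0.078 ] rect [434.4  90. ] [35.5 13.2] 14.6
(array([  15,   15,   45,  161, 1430, 5802,  968,  250,  821,  464,   36,
         27,   51,  110,    5,    0,    0]), array([0.08 , 0.084, 0.088, 0.092, 0.096, 0.1  , 0.104, 0.108, 0.112,
       0.116, 0.12 , 0.124, 0.128, 0.132, 0.136, 0.14 , 0.144, 0.148]))
```

View pics/crop1.png

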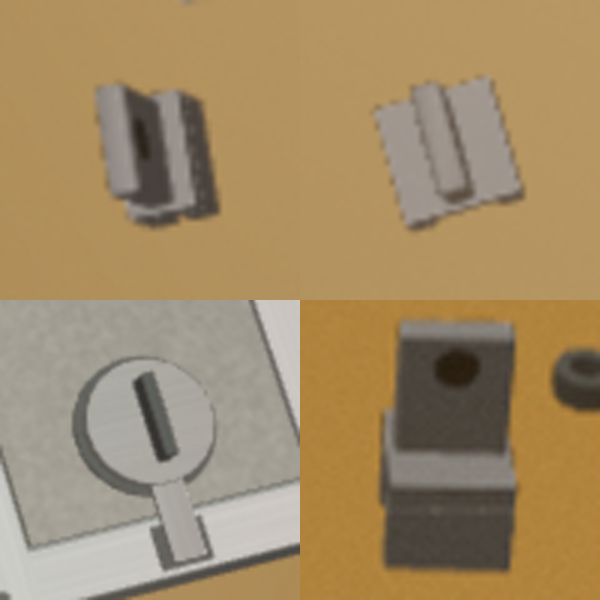

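Key B (right fork, bridge 40x40) is the fitting one; A's bridge is only 23 mm across. Next I'll measure the bar, disc, tongue and tray.

Run:
```python
from h import *
d=np.load('top0.npy');P=cloud('top',d)
ds=np.load('side0.npy');Q=cloud('side',ds)
def an(name,p):
    if len(p)<5: print(name,len(p));return
    r=cv2.minAreaRect((p[:,:2]*1000).astype(np.float32))
    c,rad=cv2.minEnclosingCircle((p[:,:2]*1000).astype(np.float32))
    print(name,len(p),'med',np.median(p,0).round(4),'rect',np.round(r[0],1),np.round(r[1],1),round(r[2],1),'circ',np.round(c,1),round(rad,1))
for nm,X,(u,v),(w,h) in(('top',P,(491,228),(32,32)),('side',Q,(351,190),(25,14))):
    X=X[v-h:v+h,u-w:u+w].reshape(-1,3)
    an(nm+' bar',X[X[:,2]>.127]); an(nm+' bartop',X[X[:,2]>.131]); an(nm+' disc',X[(X[:,2]>.111)&(X[:,2]<.119)])
X=P[245:278,485:515].reshape(-1,3);an('tongue',X[(X[:,2]>.107)])
print(np.histogram(X[:,2],bins=np.arange(.09,.13,.003)))
# tray
im=cv2.imread('pics/top0.png')
X=P[160:255,238:332];print('tray floor',np.median(X[30:60,30:60,2]));
m=(X[...,2]>.009);Y=X[m]
an('tray rim',Y)
Xs=Q[270:345,205:320];Y=Xs[(Xs[...,2]>.009)];an('tray rim side',Y)
# color
k=(cv2.cvtColor(im,cv2.COLOR_BGR2GRAY)<70).astype(np.uint8);k[:150]=0;k[260:]=0;k[:,:235]=0;k[:,335:]=0
c=max(cv2.findContours(k,0,1)[0],key=cv2.contourArea);r=cv2.minAreaRect(c);b=cv2.boxPoints(r)
print(r,np.array([ray('top',*q,.013)for q in b]).round(4),ray('top',*r[0],.013))
```

```text
top bar 188 med [ 0.5512 -0.2533  0.133 ] rect [ 444.  -123.2] [ 41.6 367.7] 40.0 circ [ 457.9 -111.5] 183.9
top bartop 149 med [ 0.5508 -0.2537  0.1337] rect [ 444.  -123.2] [ 41.6 367.7] 40.0 circ [ 457.9 -111.5] 183.9
top disc 1241 med [ 0.5507 -0.2521  0.1154] rect [ 547.9 -252.2] [67.4 80.4] 72.2 circ [ 545.5 -259.4] 43.5
side bar 78 med [ 0.554  -0.2511  0.131 ] rect [441.7 208.3] [ 44.1 962.2] 13.8 circ [451.3 210.6] 481.2
side bartop 39 med [ 0.5539 -0.2511  0.1325] rect [463.1 212.9] [ 43.9 962.3] 11.1 circ [451.3 210.6] 481.2
side disc 249 med [ 0.5501 -0.2413  0.1147] rect [ 542.7 -248.3] [85.9 55.3] 15.1 circ [ 545.1 -255.7] 44.0
tongue 405 med [ 0.506  -0.264   0.1121] rect [ 441.1 -120.6] [ 54.7 358.4] 24.6 circ [ 434.4 -123.6] 180.3
(array([ 12,  15,  37, 221, 236,  70, 105, 201,  66,  12,   2,   0,   0]), array([0.09 , 0.093, 0.096, 0.099, 0.102, 0.105, 0.108, 0.111, 0.114,
       0.117, 0.12 , 0.123, 0.126, 0.129]))
tray floor 0.007532865531824341
tray rim 2221 med [0.6254 0.0731 0.0124] rect [525.4  82.8] [151.4 357.4] 85.2 circ [523.   69.5] 185.3
tray rim side 1267 med [0.6246 0.1024 0.0153] rect [487.7 296.4] [184.3 796.4] 32.9 circ [564.5 346.1] 398.2
((284.372802734375, 207.9102020263672), (73.7244644165039, 76.3560562133789), 85.42607879638672) [[0.6898 0.1458 0.013 ]
 [0.6965 0.01   0.013 ]
 [0.5623 0.0046 0.013 ]
 [0.5561 0.1369 0.013 ]] [0.62526734 0.07436565 0.013     ]
```

Run:
```python
from h import *
d=np.load('top0.npy');P=cloud('top',d);P[d<=0]=np.nan
ds=np.load('side0.npy');Q=cloud('side',ds);Q[ds<=0]=np.nan
def an(name,p):
    r=cv2.minAreaRect((p[:,:2]*1000).astype(np.float32))
    c,rad=cv2.minEnclosingCircle((p[:,:2]*1000).astype(np.float32))
    print(name,len(p),'med',np.median(p,0).round(4),'rect',np.round(r[0],1),np.round(r[1],1),round(r[2],1),'circ',np.round(c,1),round(rad,1))
def near(X,z0,z1,c=(.551,-.253),r=.05):
    X=X.reshape(-1,3);X=X[np.isfinite(X[:,0])]
    return X[(X[:,2]>z0)&(X[:,2]<z1)&(np.hypot(X[:,0]-c[0],X[:,1]-c[1])<r)]
for nm,X in(('top',P),('side',Q)):
    an(nm+' bar',near(X,.128,.15,r=.035)); an(nm+' bartop',near(X,.131,.15,r=.035)); an(nm+' disc',near(X,.113,.12,r=.036))
    Y=near(X,.105,.125,(.551-.057,-.268),.022); an(nm+' tongue',Y)
    print(cv2.fitLine((Y[:,:2]*1000).astype(np.float32),cv2.DIST_L2,0,.01,.01).ravel())
X=P[195:275,400:470][:, :].reshape(-1,3)
# edges of the box top (outer)
Y=near(P,.094,.106,(.57,-.25),.2); an('boxtop',Y)
an('tray rim',near(P,.009,.03,(.625,.075),.12)); an('tray rim s',near(Q,.009,.03,(.625,.075),.12))
# bar by colour in top
im=cv2.imread('pics/top0.png');g=cv2.cvtColor(im,cv2.COLOR_BGR2GRAY)
k=(g<75).astype(np.uint8);k[:205]=0;k[246:]=0;k[:,:478]=0;k[:,505:]=0
c=max(cv2.findContours(k,0,1)[0],key=cv2.contourArea);r=cv2.minAreaRect(c);b=cv2.boxPoints(r);print(r)
print(np.array([ray('top',*q,.134)for q in b]).round(4),ray('top',*r[0],.134))
```

```text
top bar 166 med [ 0.5538 -0.254   0.1329] rect [ 554.  -254.5] [45.1  9.6] 11.7 circ [ 553.9 -254. ] 22.6
top bartop 135 med [ 0.5529 -0.2542  0.1336] rect [ 553.9 -254.1] [45.1  8.8] 11.7 circ [ 553.9 -254. ] 22.6
top disc 1082 med [ 0.5525 -0.25    0.1157] rect [ 553.4 -254. ] [66.8 66. ] 62.7 circ [ 551.1 -253.4] 35.8
top tongue 299 med [ 0.4964 -0.2662  0.1114] rect [ 496.1 -265.8] [33.  39.6] 84.2 circ [ 495.7 -266.7] 20.3
[ 9.9157619e-01  1.2952465e-01  4.9642804e+02 -2.6616354e+02]
side bar 67 med [ 0.5542 -0.2511  0.1312] rect [ 554.6 -252.7] [44.  12.7] 16.4 circ [ 554.4 -251.9] 22.1
side bartop 37 med [ 0.5542 -0.2512  0.1325] rect [ 554.5 -252.8] [43.9 12.7] 16.4 circ [ 554.9 -254.1] 22.0
side disc 212 med [ 0.5502 -0.2435  0.115 ] rect [ 551.8 -245.9] [62.6 55.3] 15.1 circ [ 553.4 -251.4] 33.4
side tongue 69 med [ 0.4983 -0.2607  0.1105] rect [ 498.2 -264.3] [34.  19.7] 0.9 circ [ 497.8 -264.3] 17.5
[ 9.9890965e-01  4.6684731e-02  4.9781635e+02 -2.6264960e+02]
boxtop 15778 med [ 0.5885 -0.2402  0.1016] rect [ 583.9 -248.3] [221.4 222.6] 12.3 circ [ 583.6 -247.7] 154.9
tray rim 2232 med [0.6249 0.0765 0.012 ] rect [614.6  83.4] [165.8 192.6] 4.5 circ [618.2  83.6] 108.5
tray rim s 1234 med [0.6267 0.1004 0.0153] rect [615.2  87.5] [163.  164.7] 2.3 circ [624.4  89.5] 106.6
((490.67205810546875, 227.47804260253906), (27.850269317626953, 3.424830436706543), 70.20112609863281)
[[ 0.571  -0.2413  0.134 ]
 [ 0.5727 -0.2465  0.134 ]
 [ 0.5306 -0.257   0.134 ]
 [ 0.5289 -0.2519  0.134 ]] [ 0.55067975 -0.24919022  0.134     ]
```

Run:
```python
from h import *
from scipy.spatial.transform import Rotation as R
s=manip.observe();q=s['tool_rot'];M=R.from_quat([q[1],q[2],q[3],q[0]]).as_matrix()
print(M.round(3));print('x yaw',np.degrees(np.arctan2(M[1,0],M[0,0])))
```

```text
[[ 0.333 -0.     0.943]
 [-0.943  0.002  0.333]
 [-0.002 -1.     0.   ]]
x yaw -70.53200753658435
```

>>> apply_moves(offset=[[0.017, 0.045, 0], [0.017, 0.045, 0], [0.017, 0.045, 0], [0.017, 0.045, 0], [0.017, 0.045, 0], [0.017, 0.045, 0], [0.017, 0.045, 0], [0.017, 0.045, 0], [0.017, 0.045, 0], [0.017, 0.045, 0], [0.017, 0.045, 0], [0.017, 0.045, 0], [0.017, 0.045, 0], [0.017, 0.045, 0], [0, 0, 0]], rot=[[0, 0, -5], [0, 0, 0], [0, 0, 0], [0, 0, 0], [0, 0, 0], [0, 0, 0], [0, 0, 0], [0, 0, 0], [0, 0, 0], [0, 0, 0], [0, 0, 0], [0, 0, 0], [0, 0, 0], [0, 0, 0], [0, 0, 0]], gripper=[0.05, 0.05, 0.05, 0.05, 0.05, 0.05, 0.05, 0.05, 0.05, 0.05, 0.05, 0.05, 0.05, 0.05, 0.05], squeeze=60)

```text
time_s: 1.6
eef_pos: [0.4281, 0.1155, 0.2237]
tool_rot: [0.559, -0.554, 0.437, -0.434]
contact_force: [0.2, 0.1, -0.5]
width: 0.585
```

```bash
cat > st.py <<'E'
from h import *
from scipy.spatial.transform import Rotation as R
s=manip.observe();q=s['tool_rot'];M=R.from_quat([q[1],q[2],q[3],q[0]]).as_matrix()
print('t',s['time_s'],'pos',s['eef_pos'].round(4),'xyaw',np.degrees(np.arctan2(M[1,0],M[0,0])).round(2),'down',M[:,1].round(3),'F',s['contact_force'].round(1),'M',s['moment'].round(2),'w',round(s['width']*85.4,1),'q',s['q'].round(2))
E
python3 st.py
```

```text
t 1.6 pos [0.4281 0.1155 0.2237] xyaw -76.11 down [ 0.001  0.008 -1.   ] F [ 0.2  0.1 -0.5] M [-0.1  -0.01  0.01] w 49.9 q [ 0.06 -0.08  1.86  0.01  1.36  1.39]
```

>>> apply_moves(offset=[[0.005, -0.027, -0.02], [0, 0, -0.03], [0, 0, -0.03], [0, 0, -0.02], [0, 0, 0]], rot=[[-0.4, 0, 0.7], [0, 0, 0], [0, 0, 0], [0, 0, 0], [0, 0, 0]], gripper=[0.05, 0.05, 0.05, 0.05, 0.05])

```text
time_s: 2.1
eef_pos: [0.4318, 0.0877, 0.1204]
tool_rot: [-0.561, 0.561, -0.43, 0.431]
contact_force: [-0.9, 0.1, -0.6]
width: 0.582
```

```bash
python3 st.py
```

```text
t 2.1 pos [0.4318 0.0877 0.1204] xyaw -75.02 down [ 0.001 -0.001 -1.   ] F [-0.9  0.1 -0.6] M [0.01 0.   0.02] w 49.7 q [ 0.    0.05  1.97 -0.    1.12  1.31]
```

>>> apply_moves(offset=[[0.002, 0.001, -0.025], [0, 0, -0.025], [0, 0, -0.015], [0, 0, -0.004], [0, 0, 0]], rot=[[0, 0, -0.4], [0, 0, 0], [0, 0, 0], [0, 0, 0], [0, 0, 0]], gripper=[0.05, 0.05, 0.05, 0.05, 0.05])

```text
time_s: 2.6
eef_pos: [0.4364, 0.0861, 0.0536]
tool_rot: [0.56, -0.558, 0.431, -0.435]
contact_force: [-0.5, 0.6, 0.2]
width: 0.585
```

```bash
python3 st.py
python3 - <<'E'
from h import *
im,d=read_camera('side');np.save('side1.npy',d);cv2.imwrite('pics/side1.png',cv2.resize(im[200:380,280:480],None,fx=3,fy=3))
E
```

```text
t 2.6 pos [0.4364 0.0861 0.0536] xyaw -75.59 down [ 0.006 -0.001 -1.   ] F [-0.5  0.6  0.2] M [ 0.   -0.07 -0.03] w 50.0 q [ 0.    0.17  2.01 -0.    0.96  1.32]
```

View pics/side1.png

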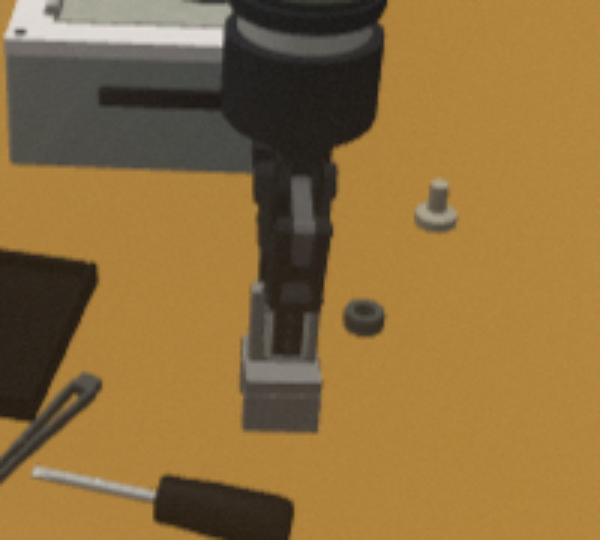

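The picture shows the fingers straddling the bow, near (287,320) in the crop, centred to within a few mm. Closing.

>>> apply_moves(offset=[[-0.003, 0.002, -0.004], [0, 0, 0], [0, 0, 0], [0, 0, 0], [0, 0, 0], [0, 0, 0], [0, 0, 0], [0, 0, 0]], rot=[[0, 0.3, 0], [0, 0, 0], [0, 0, 0], [0, 0, 0], [0, 0, 0], [0, 0, 0], [0, 0, 0], [0, 0, 0]], gripper=[0.05, 0.0, 0.0, 0.0, 0.0, 0.0, 0.0, 0.0], squeeze=60)

```text
time_s: 3.45
eef_pos: [0.436, 0.0883, 0.053]
tool_rot: [0.56, -0.558, 0.431, -0.436]
contact_force: [0.3, -0.0, -1.2]
width: 0.109
```

```bash
python3 st.py
```

```text
t 3.45 pos [0.436  0.0883 0.053 ] xyaw -75.56 down [ 0.007 -0.002 -1.   ] F [ 0.3 -0.  -1.2] M [-0.02  0.02  0.01] w 9.3 q [ 0.01  0.17  2.01 -0.    0.96  1.33]
```

>>> apply_moves(offset=[[0, 0, 0.03], [0, 0, 0.045], [0, 0, 0.045], [0, 0, 0.045], [0.01, -0.03, 0.03], [0.014, -0.042, 0], [0.014, -0.042, 0], [0.014, -0.042, 0], [0.014, -0.042, 0], [0.014, -0.042, 0], [0.014, -0.042, 0], [0.014, -0.042, 0], [0.005, -0.015, 0], [0, 0, 0], [0, 0, 0]], rot=[[0, 0, 0], [0, 0, 0], [0, 0, 0], [0, 0, 0], [0, 0, 0], [0, 0, 0], [0, 0, 0], [0, 0, 0], [0, 0, 0], [0, 0, 0], [0, 0, -2], [0, 0, 0], [0, 0, 0], [0, 0, 0], [0, 0, 0]], gripper=[0, 0, 0, 0, 0, 0, 0, 0, 0, 0, 0, 0, 0, 0, 0])

```text
time_s: 4.95
eef_pos: [0.5443, -0.2635, 0.2521]
tool_rot: [0.552, -0.552, 0.442, -0.442]
contact_force: [-0.4, -0.1, -1.4]
width: 0.099
```

```bash
python3 st.py
python3 - <<'E'
from h import *
for n in('side','top'):
    im,d=read_camera(n);np.save(n+'2.npy',d);cv2.imwrite(f'pics/{n}2.png',im)
E
python3 st.py
```

```text
t 4.95 pos [ 0.5443 -0.2635  0.2521] xyaw -77.41 down [ 0.001  0.    -1.   ] F [-0.4 -0.1 -1.4] M [-0.03 -0.03  0.02] w 8.5 q [-0.59  0.25  1.44  0.    1.45  0.76]
t 5.05 pos [ 0.5443 -0.2626  0.2524] xyaw -77.33 down [ 0.001 -0.    -1.   ] F [ 0.1  0.7 -0.8] M [ 0.02  0.03 -0.01] w 8.9 q [-0.59  0.25  1.44  0.    1.45  0.76]
```

View pics/side2.png

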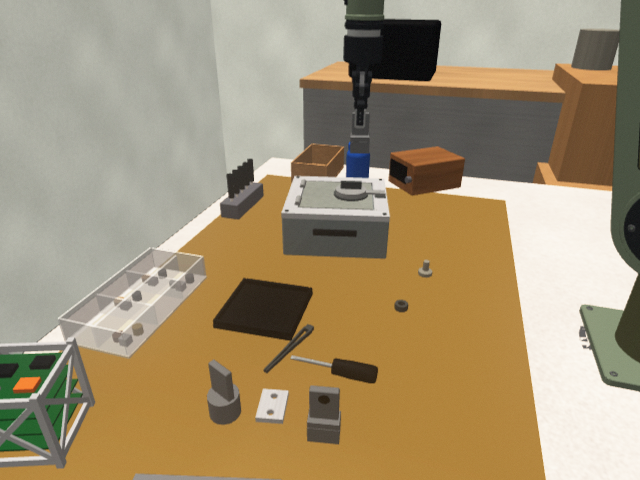

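View pics/top2.png

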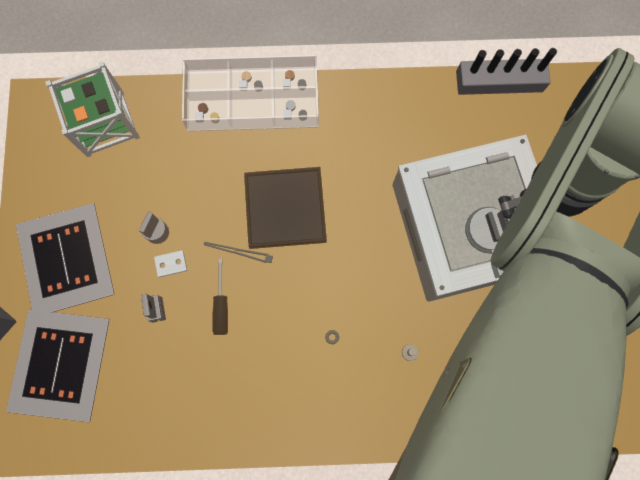

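Side view: the key is held upright at (360,128), above and slightly right of the bar at (351,186). The arm hides the top view. I'll go over the bar and lower to just above it.

>>> apply_moves(offset=[[0.011, 0.009, -0.025], [0, 0, -0.03], [0, 0, 0], [0, 0, 0]], rot=[[0, 0, -0.4], [0, 0, 0], [0, 0, 0], [0, 0, 0]], gripper=[0, 0, 0, 0])

```text
time_s: 5.45
eef_pos: [0.5562, -0.2474, 0.1996]
tool_rot: [0.553, -0.551, 0.44, -0.444]
contact_force: [0.2, 0.3, -0.2]
width: 0.109
```

```bash
python3 st.py
python3 - <<'E'
from h import *
im,d=read_camera('side');np.save('side3.npy',d);cv2.imwrite('pics/side3.png',cv2.resize(im[110:220,290:420],None,fx=5,fy=5,interpolation=cv2.INTER_CUBIC))
Q=cloud('side',d);Q[d<=0]=np.nan
X=Q[100:220,290:420].reshape(-1,3);X=X[np.isfinite(X[:,0])]
X=X[np.hypot(X[:,0]-.554,X[:,1]+.2535)<.045]
print(np.histogram(X[:,2],bins=np.arange(.10,.25,.005)))
for lo,hi in((.148,.166),(.170,.178),(.155,.175),(.185,.205),(.128,.14)):
    p=X[(X[:,2]>lo)&(X[:,2]<hi)]
    if len(p)<8: continue
    r=cv2.minAreaRect((p[:,:2]*1000).astype(np.float32));print(lo,hi,len(p),p.mean(0).round(4),p.min(0).round(4),p.max(0).round(4),np.round(r[0],1),np.round(r[1],1),round(r[2],1))
E
python3 st.py
```

```text
t 5.45 pos [ 0.5562 -0.2474  0.1996] xyaw -77.36 down [ 0.005 -0.001 -1.   ] F [ 0.2  0.3 -0.2] M [-0.03 -0.01  0.  ] w 9.3 q [-0.56  0.3   1.49  0.    1.34  0.79]
(array([158,  97, 164, 111,  44,  44,  50,   0,   0,  16,  49,  42,  40,
        45,  45,  41,  91,  38,  39,  32,  35,  36,  45,  36,  34,  45,
        19,  21,  10]), array([0.1  , 0.105, 0.11 , 0.115, 0.12 , 0.125, 0.13 , 0.135, 0.14 ,
       0.145, 0.15 , 0.155, 0.16 , 0.165, 0.17 , 0.175, 0.18 , 0.185,
       0.19 , 0.195, 0.2  , 0.205, 0.21 , 0.215, 0.22 , 0.225, 0.23 ,
       0.235, 0.24 , 0.245]))
0.148 0.166 153 [ 0.5494 -0.2273  0.1573] [ 0.5302 -0.2345  0.1481] [ 0.5685 -0.2214  0.1659] [ 549.5 -227.2] [38.5  8.3] 17.5
0.17 0.178 71 [ 0.5505 -0.2276  0.1739] [ 0.5316 -0.2331  0.1701] [ 0.5693 -0.2219  0.178 ] [ 550.3 -227.7] [38.   7.2] 9.4
0.155 0.175 172 [ 0.5498 -0.2273  0.1652] [ 0.5306 -0.2336  0.155 ] [ 0.5693 -0.2214  0.175 ] [ 549.8 -227.3] [38.8  8.2] 9.5
0.185 0.205 144 [ 0.5531 -0.2412  0.1948] [ 0.5361 -0.2503  0.1851] [ 0.5716 -0.2312  0.205 ] [ 552.7 -239.3] [35.9 14.1] 13.5
0.128 0.14 70 [ 0.5545 -0.2511  0.131 ] [ 0.5322 -0.2618  0.1281] [ 0.5765 -0.2429  0.1336] [ 554.5 -252.7] [44.5 13. ] 18.2
t 5.5 pos [ 0.5558 -0.2473  0.1993] xyaw -77.37 down [ 0.004 -0.001 -1.   ] F [-0.5  0.4 -2.2] M [ 0.02 -0.01 -0.04] w 8.8 q [-0.56  0.3   1.49  0.    1.34  0.79]
```

View pics/side3.png

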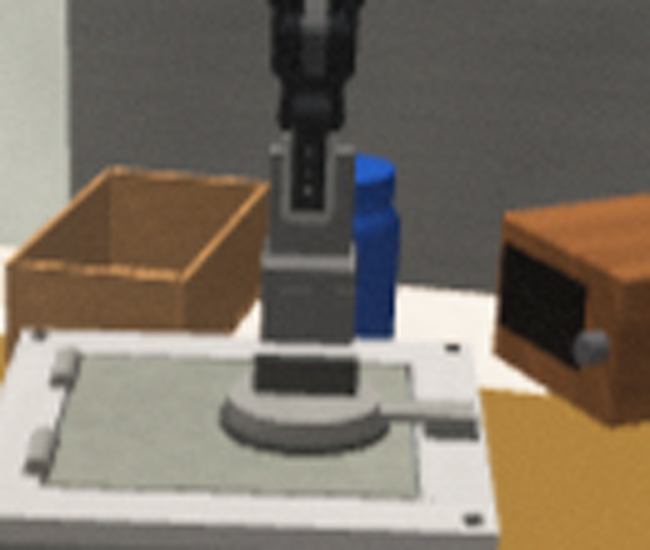

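Key front face centre is at (0.550,-0.2275) and the key centre at about (0.5544,-0.247). The bar centre in the same view is at about (0.5545,-0.2525), so I shift -6 mm in y and then lower.

>>> apply_moves(offset=[[0, -0.006, 0], [0, 0, 0], [0, 0, -0.01], [0, 0, -0.007], [0, 0, -0.006], [0, 0, 0]], rot=[[0, 0.2, 0], [0, 0, 0], [0, 0, 0], [0, 0, 0], [0, 0, 0], [0, 0, 0]], gripper=[0, 0, 0, 0, 0, 0])

```text
time_s: 6.1
eef_pos: [0.5576, -0.2551, 0.1799]
tool_rot: [0.552, -0.552, 0.439, -0.445]
contact_force: [-0.8, 0.5, -2.2]
width: 0.1
```

```bash
python3 st.py
python3 - <<'E'
from h import *
im,d=read_camera('side');cv2.imwrite('pics/side4.png',cv2.resize(im[110:220,290:420],None,fx=5,fy=5,interpolation=cv2.INTER_CUBIC))
E
```

```text
t 6.1 pos [ 0.5576 -0.2551  0.1799] xyaw -77.37 down [ 0.008 -0.005 -1.   ] F [-0.8  0.5 -2.2] M [ 0.04  0.03 -0.01] w 8.5 q [-0.57  0.32  1.5  -0.    1.3   0.78]
```

View pics/side4.png

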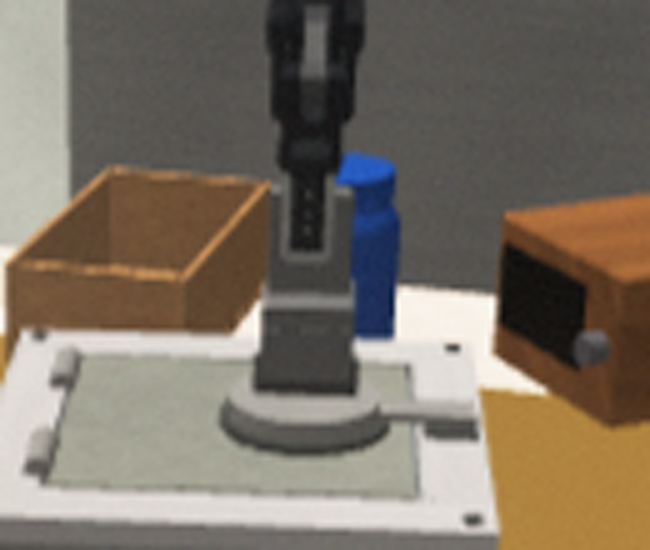

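No contact force, and the front prong now overlaps the bar in the picture. I'll lower it the rest of the way.

>>> apply_moves(offset=[[-0.001, 0.002, -0.004], [0, 0, -0.004], [0, 0, -0.003], [0, 0, 0], [0, 0, 0]], rot=[[0.3, 0.4, 0], [0, 0, 0], [0, 0, 0], [0, 0, 0], [0, 0, 0]], gripper=[0, 0, 0, 0, 0])

```text
time_s: 6.65
eef_pos: [0.557, -0.253, 0.1683]
tool_rot: [0.552, -0.552, 0.442, -0.442]
contact_force: [-0.8, -0.0, -2.1]
width: 0.104
```

```bash
python3 st.py
python3 - <<'E'
from h import *
im,d=read_camera('side');cv2.imwrite('pics/side5.png',cv2.resize(im[110:220,290:420],None,fx=5,fy=5,interpolation=cv2.INTER_CUBIC))
Q=cloud('side',d);Q[d<=0]=np.nan
X=Q[100:220,290:420].reshape(-1,3);X=X[np.isfinite(X[:,0])]
X=X[np.hypot(X[:,0]-.554,X[:,1]+.2535)<.035]
for lo,hi in((.121,.134),(.135,.149),(.141,.146),(.153,.175),):
    p=X[(X[:,2]>lo)&(X[:,2]<hi)];r=cv2.minAreaRect((p[:,:2]*1000).astype(np.float32));print(lo,hi,len(p),p.mean(0).round(4),p[:,1].max(),np.round(r[0],1),np.round(r[1],1),round(r[2],1))
print(np.histogram(X[:,2],bins=np.arange(.10,.20,.004)))
E
```

```text
t 6.65 pos [ 0.557  -0.253   0.1683] xyaw -77.36 down [ 0.001  0.    -1.   ] F [-0.8 -0.  -2.1] M [-0.01  0.07 -0.  ] w 8.9 q [-0.57  0.34  1.51  0.    1.29  0.78]
0.121 0.134 116 [ 0.551  -0.2351  0.1275] -0.2256047976157474 [ 551.1 -241.2] [44.1 25.7] 16.5
0.135 0.149 119 [ 0.5503 -0.2338  0.1421] -0.2271117299481271 [ 553.5 -247. ] [39.7 35.2] 14.4
0.141 0.146 42 [ 0.5496 -0.2333  0.1437] -0.2271117299481271 [ 550.3 -232.8] [38.7  5.5] 13.3
0.153 0.175 155 [ 0.5542 -0.2464  0.1637] -0.23744529630833297 [ 554.  -244.2] [35.3 14. ] 9.7
(array([  5,  44,  47, 144,  29,  37,  37,  35,  33,  34,  32,  35,  85,
        26,  29,  32,  25,  29,  25,  28,  31,  28,  29,  33]), array([0.1  , 0.104, 0.108, 0.112, 0.116, 0.12 , 0.124, 0.128, 0.132,
       0.136, 0.14 , 0.144, 0.148, 0.152, 0.156, 0.16 , 0.164, 0.168,
       0.172, 0.176, 0.18 , 0.184, 0.188, 0.192, 0.196]))
```

View pics/side5.png

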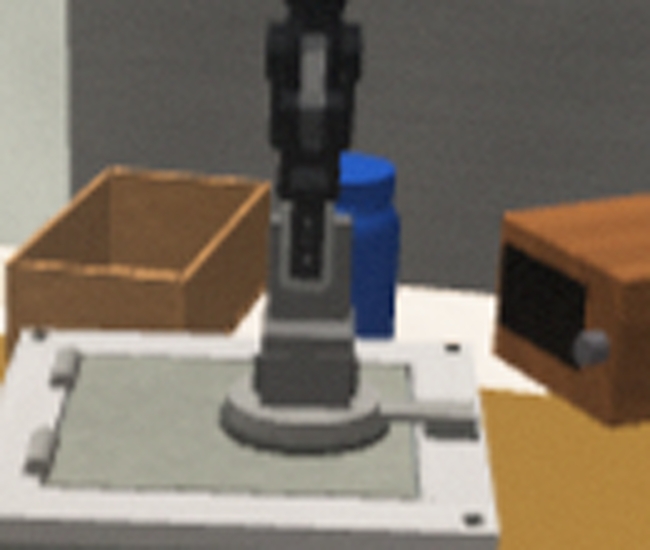

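The key is seated: bridge top at 0.150, key centre about (0.554,-0.253), no side force. Turning clockwise, with a check partway.

>>> apply_moves(offset=[[0, 0, 0], [0, 0, 0], [0, 0, 0], [0, 0, 0], [0, 0, 0], [0, 0, 0], [0, 0, 0]], rot=[[0, 0, -6], [0, 0, -6], [0, 0, -6], [0, 0, -6], [0, 0, -6], [0, 0, -6], [0, 0, 0]], gripper=[0, 0, 0, 0, 0, 0, 0])

```text
time_s: 7.4
eef_pos: [0.5576, -0.2553, 0.1691]
tool_rot: [-0.381, 0.382, -0.593, 0.598]
contact_force: [-0.4, 0.8, -1.5]
width: 0.101
```

```bash
python3 st.py
```

```text
t 7.4 pos [ 0.5576 -0.2553  0.1691] xyaw -114.72 down [ 0.001 -0.006 -1.   ] F [-0.4  0.8 -1.5] M [ 0.04 -0.07  0.08] w 8.6 q [-0.57  0.34  1.51 -0.    1.29  1.44]
```

>>> apply_moves(offset=[[-0.001, 0.002, 0], [0, 0, 0], [0, 0, 0], [0, 0, 0], [0, 0, 0], [0, 0, 0], [0, 0, 0], [0, 0, 0], [0, 0, 0], [0, 0, 0]], rot=[[0.3, 0, -6], [0, 0, -6], [0, 0, -6], [0, 0, -6], [0, 0, -6], [0, 0, -6], [0, 0, -6], [0, 0, -6], [0, 0, 0], [0, 0, 0]], gripper=[0, 0, 0, 0, 0, 0, 0, 0, 0, 0])

```text
time_s: 8.4
eef_pos: [0.5561, -0.2563, 0.1698]
tool_rot: [-0.102, 0.106, -0.697, 0.702]
contact_force: [-0.9, -0.1, -2.1]
width: 0.109
```

```bash
python3 st.py
python3 - <<'E'
from h import *
im,d=read_camera('side');cv2.imwrite('pics/side6.png',cv2.resize(im[110:220,290:420],None,fx=5,fy=5,interpolation=cv2.INTER_CUBIC))
im,d=read_camera('top');cv2.imwrite('pics/top6.png',im)
E
```

```text
t 8.4 pos [ 0.5561 -0.2563  0.1698] xyaw -163.05 down [-0.004 -0.007 -1.   ] F [-0.9 -0.1 -2.1] M [ 0.02 -0.01 -0.01] w 9.3 q [-0.57  0.34  1.51 -0.01  1.3   2.28]
```

View pics/side6.png

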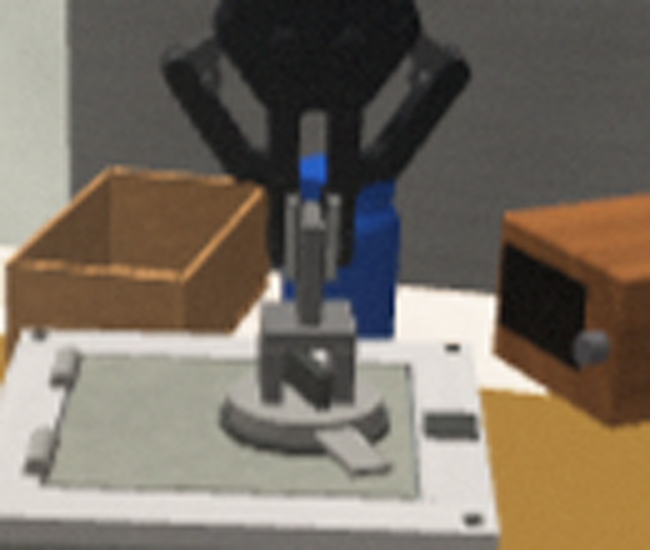

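View pics/top6.png

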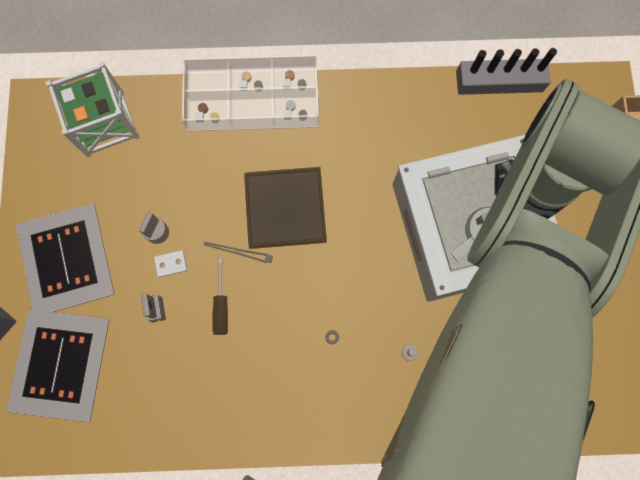

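The tongue has swung clear of the keeper, with its tip at about (362,203) in the side view and about (458,254) in the top view. I'll get its angle from those.

Run:
```python
from h import *
for n,u,v in(('side',290+363/5,110+462/5),('top',459,253)):
    p=ray(n,u,v,.112);dx,dy=p[0]-.554,p[1]+.2535
    a=np.degrees(np.arctan2(-dy,-dx));print(p.round(4),np.hypot(dx,dy),'bar yaw',a,'turned from 12.3:',12.3-a,np.radians(12.3-a))
```

```text
[ 0.5151 -0.1934  0.112 ] 0.07159426770352696 bar yaw -57.08138269460536 turned from 12.3: 69.38138269460536 1.210933567607079
[ 0.5162 -0.202   0.112 ] 0.06387448251819651 bar yaw -53.76008899033799 turned from 12.3: 66.06008899033799 1.1529660570418545
```

The latch is at about 1.18 rad, so it's open. I'll back the key off about 16° to centre the slot on the bar, then lift.

>>> apply_moves(offset=[[0, 0.002, 0], [0, 0, 0], [0, 0, 0], [0, 0, 0.01], [0, 0, 0.015], [0, 0, 0.02], [0, 0, 0.025], [0, 0, 0.015], [0, 0, 0]], rot=[[0.3, 0, 8], [0, 0, 8], [0, 0, 0], [0, 0, 0], [0, 0, 0], [0, 0, 0], [0, 0, 0], [0, 0, 0], [0, 0, 0]], gripper=[0, 0, 0, 0, 0, 0, 0, 0, 0])

```text
time_s: 9.4
eef_pos: [0.5571, -0.2545, 0.2647]
tool_rot: [-0.202, 0.202, -0.676, 0.68]
contact_force: [0.0, 0.3, 0.2]
width: 0.107
```

```bash
python3 st.py
python3 - <<'E'
from h import *
im,d=read_camera('side');cv2.imwrite('pics/side7.png',cv2.resize(im[90:220,280:420],None,fx=4,fy=4,interpolation=cv2.INTER_CUBIC))
E
```

```text
t 9.4 pos [ 0.5571 -0.2545  0.2647] xyaw -146.79 down [ 0.002 -0.005 -1.   ] F [0.  0.3 0.2] M [-0.   -0.04 -0.  ] w 9.1 q [-0.57  0.26  1.41 -0.    1.47  1.99]
```

View pics/side7.png

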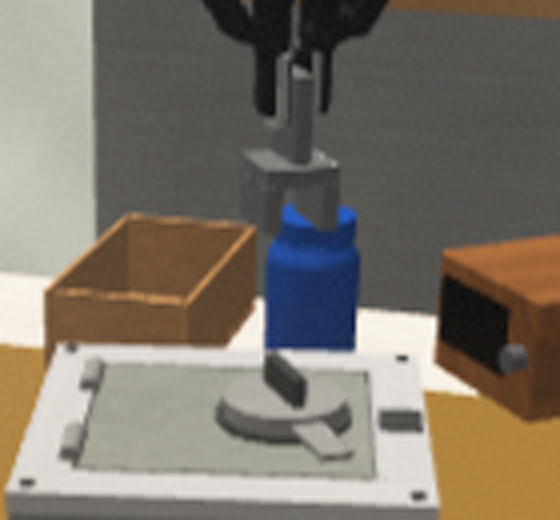

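The key is out and upright, and the bar and tongue stay turned. Moving to the tray.

>>> apply_moves(offset=[[0.008, 0.041, 0], [0.008, 0.041, 0], [0.008, 0.041, 0], [0.008, 0.041, 0], [0.008, 0.041, 0], [0.008, 0.041, 0], [0.008, 0.041, 0], [0.008, 0.041, 0], [0, 0, 0], [0, 0, 0]], rot=[[0, 0, 7.5], [0, 0, 7.5], [0, 0, 7.5], [0, 0, 7.5], [0, 0, 7.5], [0, 0, 7.5], [0, 0, 7.5], [0, 0, 7.5], [0, 0, 0], [0, 0, 0]], gripper=[0, 0, 0, 0, 0, 0, 0, 0, 0, 0])

```text
time_s: 10.45
eef_pos: [0.616, 0.0854, 0.2558]
tool_rot: [-0.52, 0.523, -0.478, 0.476]
contact_force: [-0.1, -0.5, -1.9]
width: 0.104
```

```bash
python3 st.py
```

```text
t 10.45 pos [0.616  0.0854 0.2558] xyaw -84.91 down [-0.005 -0.002 -1.   ] F [-0.1 -0.5 -1.9] M [ 0.   -0.01 -0.03] w 8.8 q [-0.    0.29  1.39 -0.    1.47  1.48]
```

>>> apply_moves(offset=[[0.01, -0.011, -0.03], [0, 0, -0.045], [0, 0, -0.045], [0, 0, -0.03], [0, 0, -0.015], [0, 0, 0]], rot=[[0, -0.3, 0], [0, 0, 0], [0, 0, 0], [0, 0, 0], [0, 0, 0], [0, 0, 0]], gripper=[0, 0, 0, 0, 0, 0])

```text
time_s: 11.05
eef_pos: [0.625, 0.0671, 0.0865]
tool_rot: [-0.518, 0.519, -0.479, 0.482]
contact_force: [-0.2, -0.4, -1.7]
width: 0.109
```

```bash
python3 st.py
python3 - <<'E'
from h import *
im,d=read_camera('side');cv2.imwrite('pics/side8.png',im)
E
```

```text
t 11.05 pos [0.625  0.0671 0.0865] xyaw -85.69 down [ 0.003 -0.004 -1.   ] F [-0.2 -0.4 -1.7] M [-0.    0.05  0.02] w 9.3 q [-0.03  0.46  1.52 -0.    1.15  1.47]
```

View pics/side8.png

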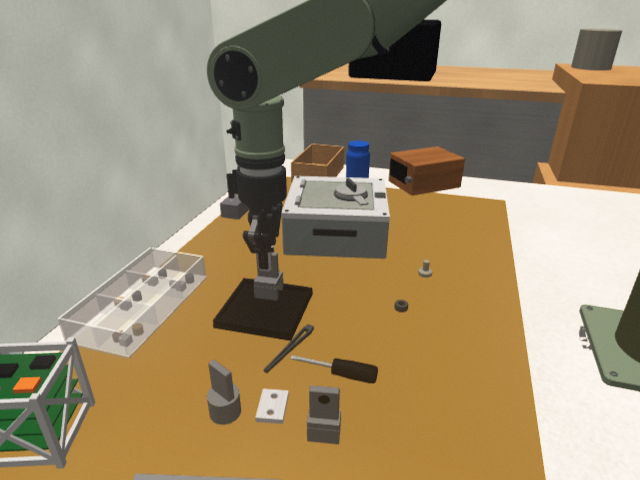

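The key hangs at (268,288) over the tray, a little behind its centre at (265,306). I'll add a few mm in y, then lower in small steps.

>>> apply_moves(offset=[[0, 0.007, -0.01], [0, 0, -0.008], [0, 0, -0.004], [0, 0, -0.003], [0, 0, 0]], rot=[[0.2, 0, 0], [0, 0, 0], [0, 0, 0], [0, 0, 0], [0, 0, 0]], gripper=[0, 0, 0, 0, 0])

```text
time_s: 11.6
eef_pos: [0.6318, 0.0742, 0.0685]
tool_rot: [0.523, -0.514, 0.476, -0.486]
contact_force: [0.3, 0.2, -1.2]
width: 0.108
```

```bash
python3 st.py
python3 - <<'E'
from h import *
im,d=read_camera('side');cv2.imwrite('pics/side9.png',cv2.resize(im[220:350,190:330],None,fx=4,fy=4,interpolation=cv2.INTER_CUBIC))
E
```

```text
t 11.6 pos [0.6318 0.0742 0.0685] xyaw -85.74 down [ 0.019 -0.    -1.   ] F [ 0.3  0.2 -1.2] M [ 0.02 -0.02 -0.06] w 9.2 q [-0.02  0.49  1.53 -0.    1.11  1.48]
```

View pics/side9.png

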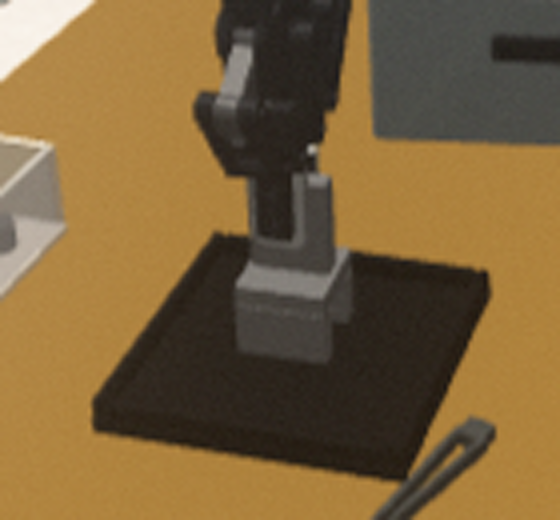

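>>> apply_moves(offset=[[-0.005, 0, -0.003], [0, 0, -0.003], [0, 0, 0], [0, 0, 0]], rot=[[0, 1, 0], [0, 0, 0], [0, 0, 0], [0, 0, 0]], gripper=[0, 0, 0, 0])

```text
time_s: 12.05
eef_pos: [0.6273, 0.0743, 0.0634]
tool_rot: [0.519, -0.518, 0.48, -0.482]
contact_force: [0.3, -0.9, -1.1]
width: 0.105
```

```bash
python3 st.py
```

```text
t 12.05 pos [0.6273 0.0743 0.0634] xyaw -85.73 down [ 0.002 -0.001 -1.   ] F [ 0.3 -0.9 -1.1] M [ 0.01  0.01 -0.  ] w 8.9 q [-0.02  0.5   1.53 -0.    1.12  1.48]
```

>>> apply_moves(offset=[[0, 0, -0.003], [0, 0, -0.002], [0, 0, 0]], rot=[[0, 0, 0], [0, 0, 0], [0, 0, 0]], gripper=[0, 0, 0])

```text
time_s: 12.35
eef_pos: [0.6279, 0.0743, 0.0592]
tool_rot: [0.519, -0.518, 0.48, -0.482]
contact_force: [0.1, -0.6, -0.4]
width: 0.104
```

```bash
python3 st.py
```

```text
t 12.35 pos [0.6279 0.0743 0.0592] xyaw -85.73 down [ 0.003 -0.    -1.   ] F [ 0.1 -0.6 -0.4] M [-0.01 -0.02 -0.03] w 8.9 q [-0.02  0.5   1.53 -0.    1.11  1.48]
```

>>> apply_moves(offset=[[0, 0, -0.002], [0, 0, 0], [0, 0, 0]], rot=[[0, 0, 0], [0, 0, 0], [0, 0, 0]], gripper=[0, 0, 0])

```text
time_s: 12.65
eef_pos: [0.6287, 0.0744, 0.0596]
tool_rot: [0.519, -0.517, 0.48, -0.482]
contact_force: [1.2, 0.1, -1.9]
width: 0.103
```

```bash
python3 st.py;python3 - <<'E'
from h import *
im,d=read_camera('side')
Q=cloud('side',d);Q[d<=0]=np.nan
X=Q.reshape(-1,3);X=X[np.isfinite(X[:,0])];X=X[np.hypot(X[:,0]-.625,X[:,1]-.0745)<.03]
h,b=np.histogram(X[:,2],bins=np.arange(0,.1,.003));print(list(zip(b.round(3),h)))
Y=Q.reshape(-1,3);Y=Y[(abs(Y[:,0]-.625)<.05)&(abs(Y[:,1]-.115)<.015)];print(np.median(Y,0))
E
```

```text
t 12.65 pos [0.6287 0.0744 0.0596] xyaw -85.72 down [ 0.005 -0.001 -1.   ] F [ 1.2  0.1 -1.9] M [ 0.02  0.03 -0.04] w 8.8 q [-0.02  0.5   1.53 -0.    1.11  1.48]
[(np.float64(0.0), np.int64(0)), (np.float64(0.003), np.int64(19)), (np.float64(0.006), np.int64(169)), (np.float64(0.009), np.int64(32)), (np.float64(0.012), np.int64(45)), (np.float64(0.015), np.int64(44)), (np.float64(0.018), np.int64(40)), (np.float64(0.021), np.int64(41)), (np.float64(0.024), np.int64(35)), (np.float64(0.027), np.int64(38)), (np.float64(0.03), np.int64(42)), (np.float64(0.033), np.int64(42)), (np.float64(0.036), np.int64(43)), (np.float64(0.039), np.int64(116)), (np.float64(0.042), np.int64(90)), (np.float64(0.045), np.int64(31)), (np.float64(0.048), np.int64(30)), (np.float64(0.051), np.int64(29)), (np.float64(0.054), np.int64(25)), (np.float64(0.057), np.int64(13)), (np.float64(0.06), np.int64(23)), (np.float64(0.063), np.int64(23)), (np.float64(0.066), np.int64(28)), (np.float64(0.069), np.int64(35)), (np.float64(0.072), np.int64(30)), (np.float64(0.075), np.int64(30)), (np.float64(0.078), np.int64(35)), (np.float64(0.081), np.int64(30)), (np.float64(0.084), np.int64(36)), (np.float64(0.087), np.int64(44)), (np.float64(0.09), np.int64(24)), (np.float64(0.093), np.int64(19)), (np.float64(0.096), np.int64(4))]
[0.62235942 0.10913857 0.23702708]
```

>>> apply_moves(offset=[[-0.001, 0, -0.003], [0, 0, 0]], rot=[[0, 0.3, 0], [0, 0, 0]], gripper=[0, 0])

```text
time_s: 12.9
eef_pos: [0.6294, 0.0745, 0.0597]
tool_rot: [0.519, -0.518, 0.48, -0.482]
contact_force: [1.2, -0.3, -1.7]
width: 0.105
```

```bash
python3 st.py
```

```text
t 12.9 pos [0.6294 0.0745 0.0597] xyaw -85.71 down [ 0.002 -0.    -1.   ] F [ 1.2 -0.3 -1.7] M [-0.03 -0.03 -0.  ] w 9.0 q [-0.02  0.51  1.52 -0.    1.11  1.48]
```

>>> apply_moves(offset=[[-0.002, 0, -0.004], [-0.001, 0, -0.002], [0, 0, 0]], rot=[[0, 0, 0], [0, 0, 0], [0, 0, 0]], gripper=[0, 0, 0])

```text
time_s: 13.2
eef_pos: [0.6297, 0.0746, 0.0592]
tool_rot: [0.521, -0.516, 0.478, -0.484]
contact_force: [0.3, 0.6, -1.7]
width: 0.111
```

```bash
python3 st.py
python3 - <<'E'
from h import *
im,d=read_camera('side');cv2.imwrite('pics/side10.png',cv2.resize(im[220:350,190:330],None,fx=4,fy=4,interpolation=cv2.INTER_CUBIC))
E
```

```text
t 13.2 pos [0.6297 0.0746 0.0592] xyaw -85.7 down [ 0.01  -0.001 -1.   ] F [ 0.3  0.6 -1.7] M [0.04 0.05 0.03] w 9.4 q [-0.02  0.5   1.53 -0.    1.1   1.48]
```

View pics/side10.png

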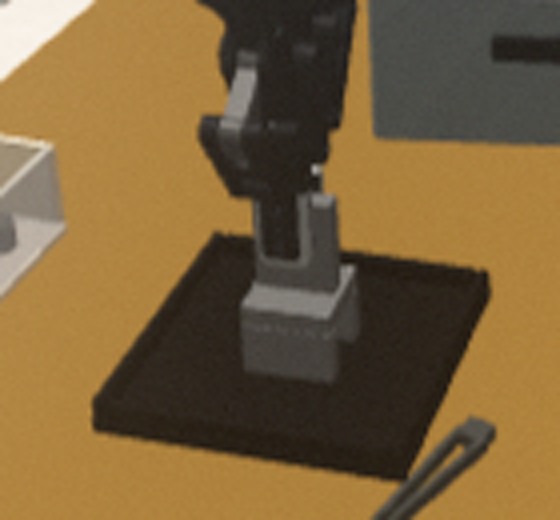

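The key sits square in the tray, with its feet within about 1 mm of the floor and only its own weight on the wrist. I'll straighten the small tilt and release.

>>> apply_moves(offset=[[0, 0, -0.002], [0, 0, -0.001], [0, 0, 0], [0, 0, 0], [0, 0, 0], [0, 0, 0], [0, 0, 0]], rot=[[0, 0.6, 0], [0, 0, 0], [0, 0, 0], [0, 0, 0], [0, 0, 0], [0, 0, 0], [0, 0, 0]], gripper=[0, 0, 0.02, 0.03, 0.04, 0.04, 0.04])

```text
time_s: 13.95
eef_pos: [0.63, 0.0747, 0.0566]
tool_rot: [-0.518, 0.519, -0.481, 0.481]
contact_force: [-0.0, -0.1, -0.1]
width: 0.463
```

```bash
python3 st.py
python3 - <<'E'
from h import *
im,d=read_camera('side');cv2.imwrite('pics/side11.png',cv2.resize(im[220:350,190:330],None,fx=4,fy=4,interpolation=cv2.INTER_CUBIC))
E
```

```text
t 13.95 pos [0.63   0.0747 0.0566] xyaw -85.71 down [-0.002 -0.    -1.   ] F [-0.  -0.1 -0.1] M [0.02 0.02 0.01] w 39.6 q [-0.02  0.51  1.52 -0.    1.11  1.48]
```

View pics/side11.png

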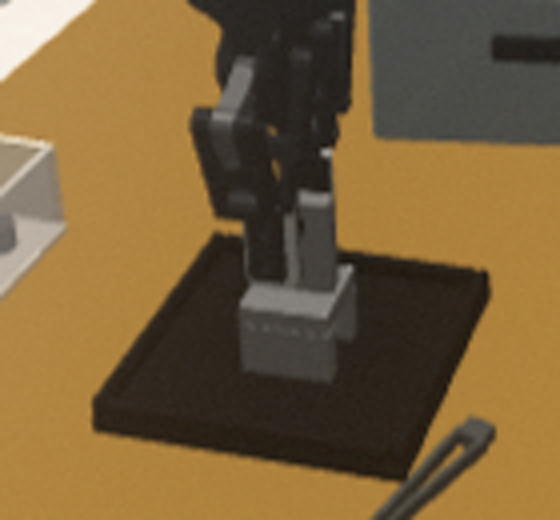

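The key is released and standing, with the fingers clear on both sides. I'll retreat straight up, then aside for a view.

>>> apply_moves(offset=[[0, 0, 0.015], [0, 0, 0.03], [0, 0, 0.04], [0, 0, 0.045], [0, 0, 0.045], [-0.03, -0.03, 0.02], [-0.03, -0.04, 0], [-0.03, -0.04, 0], [-0.03, -0.04, 0], [-0.03, -0.04, 0], [0, -0.04, 0], [0, -0.04, 0], [0, 0, 0], [0, 0, 0]], rot=[[0, 0, 0], [0, 0, 0], [0, 0, 0], [0, 0, 0], [0, 0, 0], [0, 0, 0], [0, 0, 0], [0, 0, 0], [0, 0, 0], [0, 0, 0], [0, 0, 0], [0, 0, 0], [0, 0, 0], [0, 0, 0]], gripper=[0.04, 0.04, 0.04, 0.04, 0.04, 0.04, 0.04, 0.04, 0.04, 0.04, 0.04, 0.04, 0.04, 0.04])

```text
time_s: 15.4
eef_pos: [0.4732, -0.2017, 0.2768]
tool_rot: [0.521, -0.517, 0.473, -0.488]
contact_force: [0.3, -0.1, 0.3]
width: 0.471
```

```bash
python3 st.py
python3 - <<'E'
from h import *
for n in('side','top'):
    im,d=read_camera(n);cv2.imwrite(f'pics/{n}12.png',im)
    Q=cloud(n,d);Q[d<=0]=np.nan
    X=Q.reshape(-1,3);X=X[np.isfinite(X[:,0])];X=X[np.hypot(X[:,0]-.627,X[:,1]-.0745)<.045]
    for lo,hi in((.037,.045),(.05,.1),(.08,.1)):
        p=X[(X[:,2]>lo)&(X[:,2]<hi)]
        if len(p)<8: print(n,lo,len(p));continue
        r=cv2.minAreaRect((p[:,:2]*1000).astype(np.float32));print(n,lo,len(p),np.median(p,0).round(4),p[:,2].max(),np.round(r[0],1),np.round(r[1],1),round(r[2],1))
E
```

```text
t 15.4 pos [ 0.4732 -0.2017  0.2768] xyaw -85.53 down [ 0.019 -0.011 -1.   ] F [ 0.3 -0.1  0.3] M [ 0.05 -0.01 -0.06] w 40.2 q [-0.57  0.03  1.65  0.    1.45  0.92]
side 0.037 229 [0.6251 0.086  0.0409] 0.04498045475063888 [628.5  77. ] [40.3 42.4] 3.8
side 0.05 447 [0.6266 0.0798 0.0719] 0.08870768485299609 [628.2  76.4] [36.1 13.2] 5.4
side 0.08 130 [0.6273 0.0794 0.0857] 0.08870768485299609 [628.3  76.6] [35.2 13. ] 9.5
top 0.037 392 [0.6262 0.0698 0.0414] 0.04484142363589912 [627.7  74.1] [41.9 40. ] 4.2
top 0.05 167 [0.623  0.0734 0.0866] 0.0918937938371407 [627.5  73.9] [36.3 10.3] 4.5
top 0.08 134 [0.6271 0.0744 0.0872] 0.0918937938371407 [627.7  73.9] [36.  10.2] 4.5
```

View pics/side12.png

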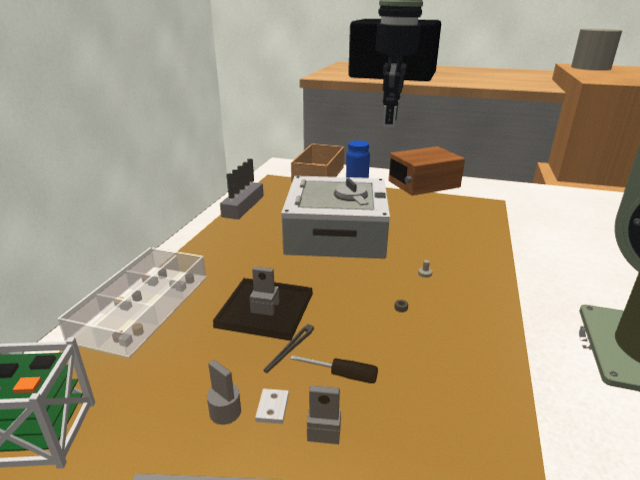

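View pics/top12.png

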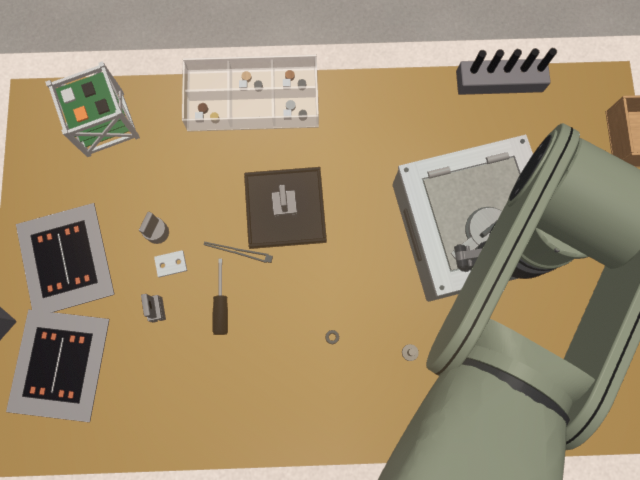

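The key stands upright near the tray's centre: (264,290) in the side view, (284,203) in the top view. The latch tongue is still turned, and the arm is clear of everything. Handing in.

```bash
python3 -c "
from workcell import close_job
print(close_job())"
```

```text
the job is handed in; nothing more can be done
None
```

I used the fitting key (40 mm bridge) to open the latch, lifted it off, stood it in the black tray and handed the job in at about 15.5 s. `close_job` reports no verdict.

- **Seating:** the key went down over the bar with the latch shut. The bow was about 42 mm above the bar's top, within a few mm of the axis, with almost no contact force.
- **Latch:** the tongue's angle gave about 1.15 rad (top view) and 1.21 rad (side view). I measured it before lifting the key off. Afterwards I only checked by eye that the tongue was still turned, because the arm hid most of the lock from above.
- **Key in the tray:** both cameras show it upright about 3 mm from the tray's centre. The bridge top is about 34 mm above the tray floor, so the feet are on the floor. The gripper was clear and the force on it near zero.
- **Disagreements:** the two cameras differ by about 2.5 mm in y for the key's position. While I lowered the key into the tray, the arm stopped about 1–2 mm short of the commanded height, so the key may have dropped about 1 mm on release. It stayed upright.

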